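# Fit a snap ring over an axle stub

### The job

Take the yellow protective cap off the axle stub and put it in the red parts tray. Then pick up the green-handled snap-ring pliers by squeezing the handles all the way in, so that the ring on their tips is spread fully open, and slide the ring straight down over the stub until it is level with the groove just above the bearing, without forcing it. Finish holding the pliers there, upright and still squeezed, not pressing down on the bearing; leave everything else on the bench where it is.

Things in the scene. Friction and masses are not known exactly. Their poses are not given: they have to be found in the camera images.
- hub: Fixed steel wheel hub lying flange down: flange 130 mm across, 12 mm thick, five brass studs on a 106 mm circle (to 38 mm above the bench), a 76 mm boss (to 50 mm), a bearing 62 mm across with its flat upper face 62 mm above the bench, then the upright axle stub, 37 mm in diameter, to 105 mm, its end chamfered 4 mm. Origin: centre of the flange's underside; z up.
- groove (a point): Centre of the dark groove round the stub, on the stub's axis, 66.5 mm above the bench. The groove is 31 mm in diameter and 9 mm wide, from the bearing's face at 62 mm to 71 mm.
- stub_top (a point): Centre of the stub's upper end, 105 mm above the bench.
- cap: Loose yellow plastic cap (30 g) on the end of the stub: inverted cup 49 mm in outer diameter, 42 mm inside, 26 mm tall, with an upright round knob on top, 22 mm in diameter and 22 mm tall. 22 mm of the stub is inside; it lifts straight off. Origin: centre of its rim (underside), 83 mm above the bench at the start; z up, the knob spans z = 26 to 48 mm.
- tray: Fixed red open parts tray, 180 mm (its x) by 140 mm (its y), 30 mm tall, walls and floor 4 mm. Empty at the start. Origin: centre of its underside. It may be left or right of the hub.
- stand: Fixed blue pliers stand on the other side of the hub: base plate 100 x 90 mm, 12 mm thick, and behind the pliers (its -x side) a flat post 42 mm wide to 95 mm above the bench, 11 mm behind the pliers' z axis. The pliers lift straight up out of it. Origin: at the bench right below the pliers' origin; same x direction as the pliers.
- pliers: Loose snap-ring pliers, 170 g, 172 mm tall, upright in the stand, handles up, standing on the ring that is captive on their tips. Origin: between the tips, level with the ring's underside; z up along the pliers, y from handle to handle, x towards the ring. Pivot disc 22 mm across at z = 77 mm. Green handles span z = 103 to 172 mm, each 14 mm wide in x.
- grip (a point): Between the handles, at z = 147 mm of the pliers: a good height to grip, closing along their y. Here the handles measure 56 mm over their outer faces at rest (leaning outward, 63 mm at the top), and 34 mm, faces parallel to z, when squeezed to the stop. The spring needs about 10 N on each handle here; the stop stands a firm grip of 60 N, giving a little.
- ring_center (a point): Centre of the spread ring's bore, at mid thickness: 20 mm along x from the pliers' z axis, 2 mm above their origin. The flat C-shaped ring is 4 mm thick, square to the pliers' z, its gap at the tips. Fully spread its bore is 44 mm, 56 mm outside; at rest the bore is only about 30 mm across y and will not pass the 37 mm stub. Nothing of the pliers reaches below the ring.
- lever_l (a joint): How far the handles are squeezed, rad: 0 at rest, 0.151 at the stop (ring fully spread; a firm grip reads up to 0.02 more). Both handles and both halves of the ring move together.
- nut: Loose wheel nut, 25 mm across, 18 mm tall; a bystander, leave it. Origin: centre of its underside.
- socket: Loose steel socket standing upright, 28 mm across, 55 mm tall; a bystander, leave it. Origin: centre of its underside.
- spare_bearing: Loose bearing ring lying flat, 62 mm across, 14 mm tall; a bystander, leave it. Origin: centre of its underside.
- wrench: Loose wrench, 190 mm long, lying near the robot; a bystander, leave it. Origin: centre of its underside.
- screwdriver: Loose screwdriver, 160 mm long, lying beyond the hub; a bystander, leave it. Origin: centre of its underside.
- spray_can: Loose blue can, 60 mm across, 130 mm tall; a bystander, leave it. Origin: centre of its underside.
- grease_jar: Loose white jar, 66 mm across, 75 mm tall; a bystander, leave it. Origin: centre of its underside.

How it is judged:
By the outcome, as a careful person would: the job done as asked, in the order asked, and still so for the second after the job is handed in, while the arm keeps its last pose, push and grip.
It also fails if it takes over 54 s, if anything falls off the work surface, if the arm or the gripper's body presses on something with over 40 N, if the wrist force passes 120 N, or if a joint passes its speed limit or range.

### The arm

A 6-joint arm with a two-finger parallel gripper is mounted at the origin on the work surface. World frame = base frame: x ahead of the robot, y to its left, z up, the work surface at z = 0. Lengths are in m, angles in rad, forces in N, time in s.
With the tool pointing down it reaches from about 0.35 to 0.975 m from the base axis. Payload 4.9 kg.
Tool frame: the origin (TCP) lies on the centre line of the jaws, within the pads' length; the fingertips stand 8 mm ahead of it and the grasp point (between the pads) lies 11 mm behind it; z points along the fingers, y is the direction in which the jaws open and shut (so a half turn about z gives the same grasp; the last joint's range is limited). The gripper opens to 85 mm and grips with 20 to 120 N. Pads are 22 mm wide; open, the fingers measure 114 mm over their backs; the gripper's body (76 mm by 85 mm) begins 54 mm behind the grasp point. The pads swing forward as they close: fully open they stand 13 mm farther back than shut.
Start: joints at [1.028, 0.053, 1.613, -0, 1.476, -0.119], TCP at [0.257, 0.57, 0.239] pointing down, gripper open.
Joint ranges: [-3.01, 3.01], [-1.01, 2.22], [0.06, 2.58], [-1.02, 4.17], [0.09, 2.62], [-3.14, 3.14]. Speed limits (rad/s): [2.57, 2.57, 3.14, 3.14, 3.14, 3.14].

### API

Orientations are given as a unit quaternion [w, x, y, z].
In Python, from plant import manip gives the robot as it stands.
- The arm moves only by the tool step_arm, never from a script. Its argument "deltas" is a list of rows, each a list of 7 numbers: the shift along the tool's x, y, z in m, then the turn, a rotation vector about the tool's x, y, z in rad, then the gripper command: -1 is fully open, 1 is shut, values between are in proportion. In form: [[dx, dy, dz, ax, ay, az, hand], ...]. A call has 1 to 20 rows; each row is the pose to reach, as a shift and turn from the pose commanded when the call began, along the tool's axes at that moment; what a row does not reach only later rows make up. A row lasts 1/10 s, in which the tool goes at most 50 mm and 8.59 degrees, less where a joint would pass 70% of its speed; a pose out of reach is approached as far as the arm can. A call with a gripper value outside its range is refused whole. The fingers move at their own pace and stop on an object; the grip force is fixed at half the most. Time passes only in rows, so rows that repeat a pose let the fingers close. It gives the time, the measured TCP pose, the force and the opening at its end, in the units of the state.
- manip.state(): the state, without advancing time (a new reading comes with each control period).
- manip.grab_frame(name): name is "scene" or "top"; returns the picture (400x640x3 uint8, red, green, blue); there is no depth.
- manip.get_calibration(name): a dict with "fov_y" (degrees; the focal length in pixels is half the picture's height over the tangent of half this angle, whatever the lens; pixels are square), "cx", "cy" (the principal point, pixels), "dist_coeffs" ([k1, k2, p1, p2, k3] as OpenCV has them; the pictures are not rectified), "R" (3x3) and "t" (3): a world point X has camera coordinates R X + t. Camera axes: x right, y down, z forward; pixel columns grow to the right and rows downward; lengths in m; the calibration is good to about 2 mm. A picture is of the moment at which its call begins. get_calibration takes no time and is no camera call.
- manip.job_done(): hands the job in, once; it reports no verdict.
The state is a dict: "time": time; "joint_pos": joint angles; "joint_vel": joint speeds; "joint_efforts": joint torques, N m; "tool_pos": TCP position; "tool_rot": TCP orientation; "contact_force": force on the tool from outside, world axes, zero at the start; "ft_torque": the same for the moment, N m; "gripper_width": opening from 0.0 (shut) to 1.0 (fully open).
Only numpy, scipy, OpenCV 4.12 (cv2) and the standard library are available. Lean on these libraries where they do the work, as an engineer would, in place of code of your own. Each camera call takes 0.05 s, during which the arm holds its last target.

## Working session

There is one attempt and no reset: what is moved stays moved. The work goes in short steps, Python scripts to look and compute and a tool call to move; the robot and the scene stay as the last step left them, time stands still between calls to the robot, and variables do not carry over. Pictures are saved under pics/ and viewed, and the job is handed in when it is done.

Besides the shell and the picture viewer there is one more tool, called after ">>>" by a JSON object that holds its "name" and its "arguments". step_arm: Moves the arm, as the interface text tells. Its arguments: {"type":"object","properties":{"deltas":{"type":"array"}},"required":["deltas"]}

```bash
mkdir -p pics; ls
python3 - <<'E'
from plant import manip
import cv2
print(manip.state())
for n in("scene","top"):
    c=manip.get_calibration(n);print(n,c)
    cv2.imwrite(f"pics/{n}0.png",manip.grab_frame(n)[:,:,::-1])
E
```

```text
pics
{'time': 0.0, 'joint_pos': array([ 1.02797858e+00,  5.33395574e-02,  1.61430559e+00, -3.83609063e-06,
        1.47598321e+00, -1.19000817e-01]), 'joint_vel': array([ 0.00015115,  0.00040726,  0.00030104, -0.00032636,  0.00102037,
        0.00117226]), 'joint_efforts': array([-3.81518585e-04, -3.93687594e+01, -3.70175278e+01, -1.77546635e-04,
        7.20072974e-03,  4.34122242e-06]), 'tool_pos': array([0.25671183, 0.5691796 , 0.2380668 ]), 'tool_rot': array([-3.28897598e-04,  2.10325770e-01,  9.77630827e-01, -9.63251033e-04]), 'contact_force': array([0.2717197 , 0.35196764, 0.14511819]), 'ft_torque': array([0.03713975, 0.01718937, 0.03725835]), 'gripper_width': 0.9995106275851825}
scene {'fov_y': 48.11865763361747, 'cx': 319.7693433177376, 'cy': 199.06199937514592, 'dist_coeffs': array([-0.02141573,  0.        ,  0.        ,  0.        ,  0.        ]), 'R': array([[-0.40119832,  0.91591226,  0.01202708],
       [ 0.78029641,  0.34861255, -0.51923675],
       [-0.4797681 , -0.19893222, -0.85454581]]), 't': array([ 0.22862649, -0.37844134,  1.2467438 ])}
top {'fov_y': 44.377405955473506, 'cx': 320.2140957345725, 'cy': 201.58647256210662, 'dist_coeffs': array([-0.07321247,  0.        ,  0.        ,  0.        ,  0.        ]), 'R': array([[-0.01909838, -0.99981252,  0.0031915 ],
       [-0.98226049,  0.01816733, -0.18663944],
       [ 0.18654647, -0.00669939, -0.9824233 ]]), 't': array([9.24835779e-04, 6.08945395e-01, 9.77737011e-01])}
```

View pics/scene0.png

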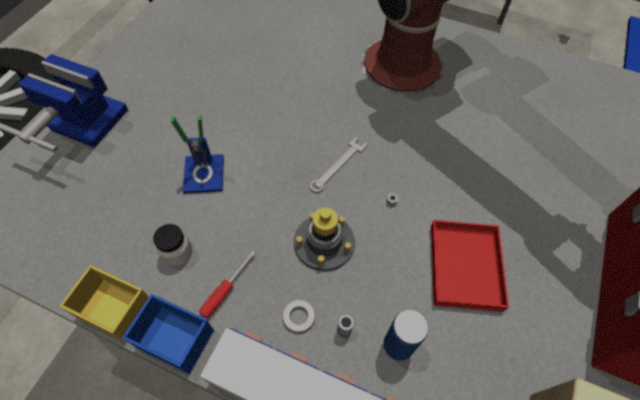

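View pics/top0.png

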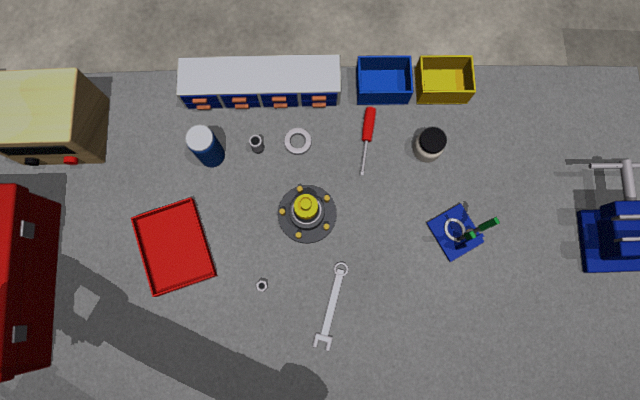

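The scene view shows the hub with its cap at about (325,240), the pliers and stand at (200,165) and the tray at (468,265). In the top view they are at (307,213), (460,232) and (174,247). Next I'll build the helpers and zoom in.

```bash
cat > h.py <<'E'
import numpy as np, cv2
from plant import manip
def cal(n):
    c=manip.get_calibration(n); f=200/np.tan(np.radians(c["fov_y"])/2)
    K=np.array([[f,0,c["cx"]],[0,f,c["cy"]],[0,0,1]]); return K,c["dist_coeffs"],c["R"],c["t"]
def ray(n,p):
    K,d,R,t=cal(n); u=cv2.undistortPoints(np.array([[p]],float),K,d)[0,0]
    v=R.T@np.array([u[0],u[1],1]); return -R.T@t, v/np.linalg.norm(v)
def plane(n,p,z):
    o,v=ray(n,p); return o+v*(z-o[2])/v[2]
def tri(ps,pt):
    (o1,v1),(o2,v2)=ray("scene",ps),ray("top",pt)
    s=np.linalg.lstsq(np.c_[v1,-v2],o2-o1,rcond=None)[0]
    a,b=o1+s[0]*v1,o2+s[1]*v2; return (a+b)/2,np.linalg.norm(a-b)*1e3
def proj(n,X):
    K,d,R,t=cal(n); return cv2.projectPoints(np.atleast_2d(np.array(X,float)),cv2.Rodrigues(R)[0],t,K,d)[0][:,0]
def comps(im,lo,hi,roi=None,minA=15):
    h=cv2.cvtColor(im,cv2.COLOR_RGB2HSV); m=cv2.inRange(h,lo,hi)
    if roi:
        k=np.zeros_like(m);x0,y0,x1,y1=roi;k[y0:y1,x0:x1]=255;m&=k
    n,l,s,c=cv2.connectedComponentsWithStats(m)
    return [(c[i],s[i],l==i) for i in range(1,n) if s[i,4]>=minA]
def load(f): return cv2.imread(f)[:,:,::-1].copy()
E
python3 - <<'E'
from h import *
def crop(f,x0,y0,x1,y1,out,s):
    cv2.imwrite(out,cv2.resize(cv2.imread(f)[y0:y1,x0:x1],None,fx=s,fy=s,interpolation=cv2.INTER_CUBIC))
a=cv2.imread("pics/scene0.png");b=cv2.imread("pics/top0.png")
g=lambda i,x,y,w,h:cv2.resize(i[y:y+h,x:x+w],(400,300),interpolation=cv2.INTER_CUBIC)
cv2.imwrite("pics/z0.png",np.vstack([np.hstack([g(a,160,110,80,60+0),g(b,420,200,100,75)]),np.hstack([g(a,285,200,80,60),g(b,265,178,80,60)])]))
for n in("scene","top"):
    im=load(f"pics/{n}0.png")
    print(n,"green");[print(c,s) for c,s,_ in comps(im,(45,80,30),(85,255,255))]
    print("yellow");[print(c,s) for c,s,_ in comps(im,(20,120,60),(35,255,255))]
    print("red");[print(c,s) for c,s,_ in comps(im,(0,150,60),(8,255,255),minA=400)]
E
```

```text
scene green
[199.83050847 126.94915254] [198 115   4  27  59]
[178.0990099  128.11881188] [171 117  16  24 101]
yellow
[324.4330855  221.25092937] [311 208  27  28 538]
[341.0625 220.1875] [340 218   3   6  16]
[299.   241.95] [297 239   4   7  20]
[320.93939394 259.48484848] [319 255   5  10  33]
[104.39738488 301.24530984] [  61  266   87   74 3518]
red
[467.37204414 266.17235943] [ 432  221   76   90 5709]
[215.41290323 298.74408602] [200 281  32  37 465]
[624.32939189 366.53209459] [594 351  46  34 592]
top green
[488.45985401 223.67883212] [478 217  22  14 137]
[469.81818182 234.77272727] [464 231  12   9  66]
yellow
[444.73732336  79.23857024] [ 417   55   59   49 2406]
[299.27586207 188.4137931 ] [297 186   6   6  29]
[305.44689379 206.15631263] [294 194  24  26 499]
[326.41935484 197.77419355] [324 195   6   7  31]
[281.86666667 211.2       ] [279 208   6   7  30]
[325.92592593 226.40740741] [324 224   5   6  27]
[298.10714286 234.71428571] [296 232   5   7  28]
red
[  5.24560302 246.54585427] [   0  183   17  188 1592]
[173.2648297  246.64159969] [ 131  198   86   99 5226]
```

View pics/z0.png

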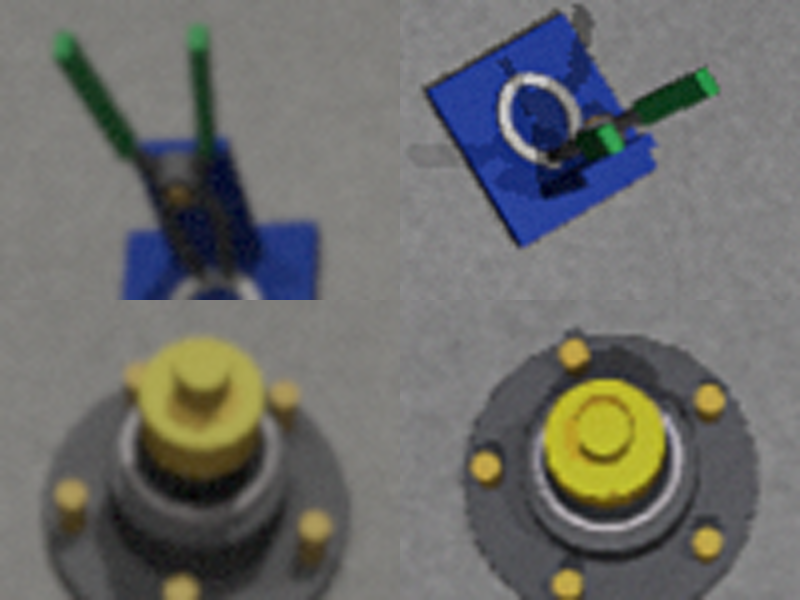

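The zooms show the handles' bright upper ends. In the scene view they are at about (172.8,118.6) and (199.6,117.4), and in the top view at (496.8,220.5) and (472,235). The knob's top is at (325.6,215) in scene and (306,204) in top. I'll refine these and triangulate.

Run:
```python
from h import *
s=load("pics/scene0.png");t=load("pics/top0.png")
for n,im,roi in(("scene",s,(160,105,215,150)),("top",t,(460,205,510,245))):
    h=cv2.cvtColor(im,cv2.COLOR_RGB2HSV)
    print(n,[ (c.round(2),st[4]) for c,st,_ in comps(im,(45,80,115),(85,255,255),roi,4)])
    print(h[roi[1]:roi[3],roi[0]:roi[2],2][(h[roi[1]:roi[3],roi[0]:roi[2],0]>45)&(h[roi[1]:roi[3],roi[0]:roi[2],0]<85)&(h[roi[1]:roi[3],roi[0]:roi[2],1]>80)].tolist()[:60])
k,e=tri((325.6,215),(306,204));print("knob",k,e)
# studs top view
st=[c for c,a,_ in comps(t,(20,120,60),(35,255,255),(270,178,345,245)) if a[4]<60]
P=np.array([plane("top",c,.036) for c in st]);print("studs",P[:,:2],P.mean(0))
A=np.c_[2*P[:,:2],np.ones(len(P))];q=np.linalg.lstsq(A,(P[:,:2]**2).sum(1),rcond=None)[0];print("circ",q[:2],np.sqrt(q[2]+q[:2]@q[:2]))
# flange top view: dark circle
h=cv2.cvtColor(t,cv2.COLOR_RGB2HSV)
# cap top face via yellow blob: extreme top disc
# tray corners
for n,im in(("scene",s),("top",t)):
    c=[m for c,a,m in comps(im,(0,120,40),(8,255,255),(120,180,520,320),400) if a[4]>4000][0]
    cn=cv2.findContours(c.astype(np.uint8),cv2.RETR_EXTERNAL,cv2.CHAIN_APPROX_NONE)[0]
    cn=max(cn,key=cv2.contourArea);ap=cv2.approxPolyDP(cn,8,True)[:,0];print(n,ap.tolist(),[plane(n,p,.03)[:2].round(3).tolist() for p in ap])
```

```text
scene [(array([199.  , 116.83]), np.int32(12)), (array([171.91, 118.36]), np.int32(11))]
[133, 130, 135, 137, 129, 132, 123, 137, 136, 128, 134, 133, 121, 98, 131, 134, 122, 134, 132, 117, 90, 117, 113, 105, 126, 122, 109, 81, 70, 85, 78, 74, 108, 96, 87, 65, 60, 61, 59, 75, 61, 60, 56, 61, 57, 53, 54, 53, 57, 57, 60, 56, 60, 55, 54, 59, 60, 55, 64, 54]
top [(array([496.3 , 220.09]), np.int32(23)), (array([472.38, 234.25]), np.int32(24))]
[116, 132, 69, 138, 158, 141, 50, 51, 58, 130, 153, 144, 143, 51, 55, 57, 53, 51, 77, 137, 147, 145, 129, 42, 49, 54, 58, 57, 59, 59, 52, 117, 147, 149, 138, 45, 53, 51, 56, 59, 55, 59, 52, 59, 51, 71, 132, 151, 148, 131, 48, 48, 51, 58, 58, 60, 60, 57, 55, 57]
knob [0.59286882 0.0193936  0.11655884] 2.508531520461366
studs [[ 0.64278446  0.03412756]
 [ 0.62103164 -0.02421899]
 [ 0.59341691  0.07207396]
 [ 0.55874727 -0.02183068]
 [ 0.54201484  0.03774977]] [0.59159902 0.01958032 0.036     ]
circ [0.59173023 0.01950885] 0.052835701640163935
scene [[434, 220], [434, 304], [505, 309], [498, 226]] [[0.464, 0.22], [0.642, 0.271], [0.597, 0.399], [0.423, 0.349]]
top [[190, 197], [131, 217], [152, 296], [216, 275]] [[0.629, 0.273], [0.588, 0.402], [0.418, 0.348], [0.46, 0.213]]
```

Run:
```python
from h import *
a=tri((171.91,118.36),(496.3,220.09));b=tri((199,116.83),(472.38,234.25));print(a,b)
A,B=a[0],b[0];print("dist",np.linalg.norm(A-B), "mid",(A+B)/2)
for n,p in(("scene",(171.91,118.36)),("scene",(199,116.83)),("top",(496.3,220.09)),("top",(472.38,234.25))): print(n,plane(n,p,.172))
for n in("scene","top"): print(n,proj(n,[[.5917,.0195,.131],[.5917,.0195,.109],[.5917,.0195,.0]]))
# edge-based knob: views zoomed
s=cv2.imread("pics/scene0.png");t=cv2.imread("pics/top0.png")
g=lambda i,x,y,w,h:cv2.resize(i[y:y+h,x:x+w],(400,400),interpolation=cv2.INTER_NEAREST)
cv2.imwrite("pics/z1.png",np.hstack([g(s,305,200,40,40),g(t,285,188,40,40)]))
# stand base corners
for n,im in(("scene",s),("top",t)):
    im=im[:,:,::-1].copy();roi=(170,150,240,200) if n=="scene" else (415,190,490,270)
    c=max(comps(im,(105,120,40),(130,255,255),roi),key=lambda q:q[1][4])
    cn=max(cv2.findContours(c[2].astype(np.uint8),cv2.RETR_EXTERNAL,cv2.CHAIN_APPROX_NONE)[0],key=cv2.contourArea)
    ap=cv2.approxPolyDP(cn,3,True)[:,0];print(n,[(p.tolist(),plane(n,p,.012)[:2].round(3).tolist()) for p in ap])
```

```text
(array([ 0.54507997, -0.33869947,  0.17654106]), np.float64(0.7693310938174873)) (array([ 0.51938858, -0.29101722,  0.17669453]), np.float64(0.4468718356056617))
dist 0.05416333913131526 mid [ 0.53223427 -0.31485834  0.1766178 ]
scene [ 0.54224302 -0.34248453  0.172     ]
scene [ 0.51625439 -0.29440327  0.172     ]
top [ 0.54556123 -0.3400161   0.172     ]
top [ 0.51983622 -0.29230305  0.172     ]
scene [[325.41382409 210.71660549]
 [325.15428179 216.37315262]
 [324.0182393  241.12157762]]
top [[305.15912553 203.45025888]
 [305.45576316 205.46170418]
 [306.75200874 214.24823825]]
scene [([222, 155], [0.488, -0.289]), ([209, 155], [0.501, -0.317]), ([205, 150], [0.492, -0.333]), ([213, 176], [0.549, -0.277]), ([204, 184], [0.576, -0.285]), ([193, 180], [0.577, -0.313]), ([191, 171], [0.558, -0.331]), ([197, 164], [0.535, -0.329]), ([192, 156], [0.52, -0.352]), ([186, 157], [0.528, -0.363]), ([183, 191], [0.612, -0.318]), ([220, 190], [0.575, -0.243])]
top [([460, 204], [0.606, -0.321]), ([427, 222], [0.567, -0.245]), ([450, 261], [0.481, -0.29]), ([483, 241], [0.523, -0.366]), ([478, 232], [0.543, -0.356]), ([475, 238], [0.53, -0.349]), ([459, 242], [0.522, -0.313]), ([445, 235], [0.538, -0.283]), ([443, 225], [0.56, -0.28]), ([449, 217], [0.578, -0.294]), ([459, 219], [0.573, -0.316]), ([466, 229], [0.55, -0.33]), ([475, 228], [0.552, -0.35])]
```

View pics/z1.png

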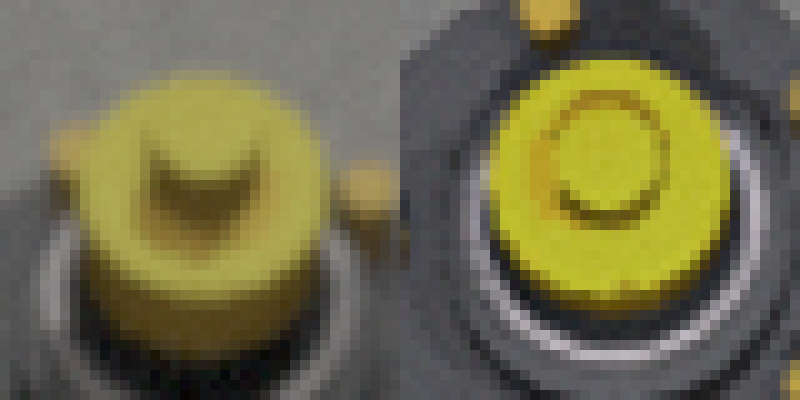

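Run:
```python
from h import *
L=[("knob .131",(325.2,212.3),(305.6,203)),("captop .109",(324.8,218.2),(305.5,205.3)),
("tray",(433.5,304.5),(190,196.5)),("tray",(505.5,309.5),(130.5,217)),("tray",(498,225),(152,296.5)),("tray",(433,220),(216.5,275.5)),
("stand.012",(182.5,191.5),(460,203.5)),("stand.012",(220.5,190.5),(426.5,222)),
("hL",(171.9,118.4),(496.3,220.1)),("hR",(199,116.8),(472.4,234.25))]
for n,a,b in L:
    X,e=tri(a,b);print(n,X.round(4),round(e,2))
```

```text
knob .131 [0.5931 0.0192 0.1272] 1.04
captop .109 [0.593  0.0195 0.1038] 0.1
tray [0.635  0.2755 0.0108] 5.38
tray [0.5901 0.4064 0.0155] 3.69
tray [0.4167 0.3497 0.0251] 0.75
tray [0.4589 0.2161 0.0191] 4.22
stand.012 [ 0.6091 -0.3237  0.0024] 0.01
stand.012 [ 0.5697 -0.2471 -0.0012] 1.53
hL [ 0.5451 -0.3388  0.1764] 0.78
hR [ 0.5194 -0.291   0.1768] 0.43
```

Triangulated heights come out a steady 5–10 mm low: knob 127 mm against 131, cap top 104 against 109. So the scene view carries a calibration bias. The handle tops measure about 177 mm plus that bias, which suggests the pliers stand on the 12 mm base, at 184 mm. The stub is at about (0.592, 0.019). I'll move above it and check the gripper in the pictures.

>>> {"name": "step_arm", "arguments": {"deltas": [[-0.531, -0.364, 0.028, 0, 0, 2.719, -1], [-0.531, -0.364, 0.028, 0, 0, 2.719, -1], [-0.531, -0.364, 0.028, 0, 0, 2.719, -1], [-0.531, -0.364, 0.028, 0, 0, 2.719, -1], [-0.531, -0.364, 0.028, 0, 0, 2.719, -1], [-0.531, -0.364, 0.028, 0, 0, 2.719, -1], [-0.531, -0.364, 0.028, 0, 0, 2.719, -1], [-0.531, -0.364, 0.028, 0, 0, 2.719, -1], [-0.531, -0.364, 0.028, 0, 0, 2.719, -1], [-0.531, -0.364, 0.028, 0, 0, 2.719, -1], [-0.531, -0.364, 0.028, 0, 0, 2.719, -1], [-0.531, -0.364, 0.028, 0, 0, 2.719, -1], [-0.531, -0.364, 0.028, 0, 0, 2.719, -1], [-0.531, -0.364, 0.028, 0, 0, 2.719, -1], [-0.531, -0.364, 0.028, 0, 0, 2.719, -1], [-0.531, -0.364, 0.028, 0, 0, 2.719, -1], [-0.531, -0.364, 0.028, 0, 0, 2.719, -1], [-0.531, -0.364, 0.028, 0, 0, 2.719, -1], [-0.531, -0.364, 0.028, 0, 0, 2.719, -1], [-0.531, -0.364, 0.028, 0, 0, 2.719, -1]]}}

```text
time: 2.1
tool_pos: [0.5911, 0.0196, 0.2109]
tool_rot: [-0.0, 1.0, 0.001, -0.0]
contact_force: [0.1, 0.3, 1.0]
gripper_width: 0.998
```

Run:
```python
from h import *
from scipy.spatial.transform import Rotation as Ro
s=manip.state();print(s["time"],s["tool_pos"],s["contact_force"]);q=s["tool_rot"];print(Ro.from_quat(q,scalar_first=True).as_matrix().round(3),s["joint_pos"])
a=manip.grab_frame("scene");b=manip.grab_frame("top")
cv2.imwrite("pics/s1.png",a[:,:,::-1]);cv2.imwrite("pics/t1.png",b[:,:,::-1])
g=lambda i,x,y,w,h:cv2.resize(i[y:y+h,x:x+w,::-1],(400,400),interpolation=cv2.INTER_CUBIC)
cv2.imwrite("pics/z2.png",np.hstack([g(a,275,130,130,130),g(b,240,120,130,130)]))
```

```text
2.1 [0.59110089 0.01956569 0.21088603] [0.13680534 0.31447192 0.9619829 ]
[[ 1.     0.001 -0.001]
 [ 0.001 -1.     0.   ]
 [-0.001 -0.    -1.   ]] [-9.27087042e-02 -6.96500929e-03  1.72137452e+00  1.26325696e-05
  1.42793333e+00  1.47679346e+00]
```

View pics/z2.png

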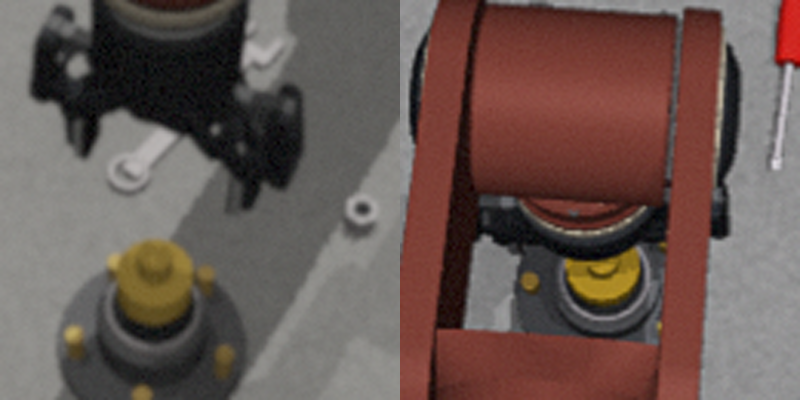

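The gripper sits over the hub in both views. Its fingertips are at about (303,179) and (353,197) in the scene view, as expected from the arm's own pose. Now I'll go down and close on the knob.

>>> {"name": "step_arm", "arguments": {"deltas": [[0.001, 0, 0.03, 0, 0, 0, -1], [0.001, 0, 0.06, 0, 0, 0, -1], [0.001, 0, 0.08, 0, 0, 0, -1], [0.001, 0, 0.09, 0, 0, 0, -1], [0.001, 0, 0.09, 0, 0, 0, -1], [0.001, 0, 0.09, 0, 0, 0, 0.2], [0.001, 0, 0.09, 0, 0, 0, 1], [0.001, 0, 0.09, 0, 0, 0, 1], [0.001, 0, 0.09, 0, 0, 0, 1], [0.001, 0, 0.09, 0, 0, 0, 1], [0.001, 0, 0.09, 0, 0, 0, 1], [0.001, 0, 0.09, 0, 0, 0, 1]]}}

```text
time: 3.4
tool_pos: [0.593, 0.0195, 0.1224]
tool_rot: [0.0, 1.0, -0.001, 0.001]
contact_force: [-0.3, 0.3, 5.9]
gripper_width: 0.231
```

Run:
```python
from h import *
s=manip.state();print(s["time"],s["tool_pos"],s["contact_force"],s["ft_torque"],s["gripper_width"]*85)
```

```text
3.4 [0.593042   0.01948503 0.12242075] [-0.31694103  0.31670914  5.91136347] [0.04695549 0.01268831 0.02484416] 19.6204495239493
```

>>> {"name": "step_arm", "arguments": {"deltas": [[0, 0, -0.002, 0, 0, 0, 1], [0, 0, -0.005, 0, 0, 0, 1], [0, 0, -0.02, 0, 0, 0, 1], [0, 0, -0.04, 0, 0, 0, 1], [0, 0, -0.06, 0, 0, 0, 1], [0, 0, -0.06, 0, 0, 0, 1]]}}

```text
time: 4.0
tool_pos: [0.5944, 0.0194, 0.1858]
tool_rot: [0.0, 1.0, -0.001, 0.003]
contact_force: [0.5, 0.3, -0.5]
gripper_width: 0.231
```

Run:
```python
from h import *
s=manip.state();print(s["time"],s["tool_pos"],s["contact_force"],s["ft_torque"],s["gripper_width"]*85)
a=manip.grab_frame("scene")
cv2.imwrite("pics/s2.png",a[:,:,::-1])
g=lambda i,x,y,w,h:cv2.resize(i[y:y+h,x:x+w,::-1],(500,500),interpolation=cv2.INTER_CUBIC)
cv2.imwrite("pics/z3.png",g(a,260,140,130,130))
```

```text
4.0 [0.59444384 0.0193772  0.18584393] [ 0.45316258  0.32994803 -0.53339279] [ 0.01965334 -0.02224539  0.00696406] 19.652036652630564
```

View pics/z3.png

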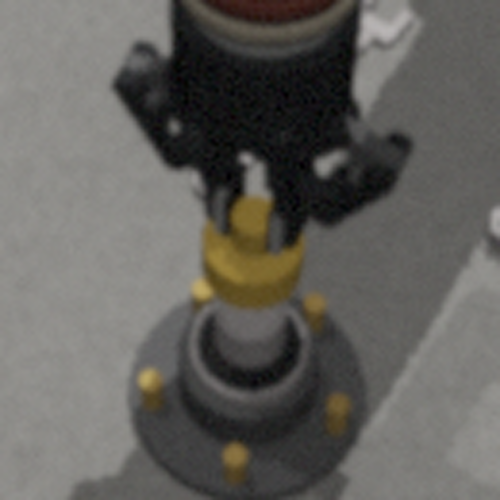

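The cap hangs in the grip, centred at about (326,208) in the scene view, and the bare stub shows below it. Next is the tray.

>>> {"name": "step_arm", "arguments": {"deltas": [[-0.012, -0.048, 0, 0, 0, 0, 1], [-0.024, -0.096, 0, 0, 0, 0, 1], [-0.036, -0.144, 0, 0, 0, 0, 1], [-0.048, -0.192, 0, 0, 0, 0, 1], [-0.059, -0.24, 0, 0, 0, 0, 1], [-0.07, -0.29, 0, 0, 0, 0, 1], [-0.07, -0.29, 0.03, 0, 0, 0, 1], [-0.07, -0.29, 0.07, 0, 0, 0, 1], [-0.07, -0.29, 0.11, 0, 0, 0, 1], [-0.07, -0.29, 0.125, 0, 0, 0, 1], [-0.07, -0.29, 0.135, 0, 0, 0, 1], [-0.07, -0.29, 0.138, 0, 0, 0, 1], [-0.07, -0.29, 0.138, 0, 0, 0, 1], [-0.07, -0.29, 0.138, 0, 0, 0, 1]]}}

```text
time: 5.45
tool_pos: [0.5239, 0.31, 0.0449]
tool_rot: [-0.001, 1.0, -0.001, 0.001]
contact_force: [-0.2, -0.3, 0.2]
gripper_width: 0.231
```

Run:
```python
from h import *
s=manip.state();print(s["time"],s["tool_pos"],s["contact_force"],s["ft_torque"],s["gripper_width"]*85)
a=manip.grab_frame("scene")
cv2.imwrite("pics/s3.png",a[:,:,::-1])
g=lambda i,x,y,w,h:cv2.resize(i[y:y+h,x:x+w,::-1],(500,500),interpolation=cv2.INTER_CUBIC)
cv2.imwrite("pics/z4.png",g(a,410,190,130,130))
```

```text
5.45 [0.52388593 0.3099762  0.04489885] [-0.15374734 -0.26787083  0.21789104] [-0.00206924 -0.01185581 -0.03178407] 19.66829457071359
```

View pics/z4.png

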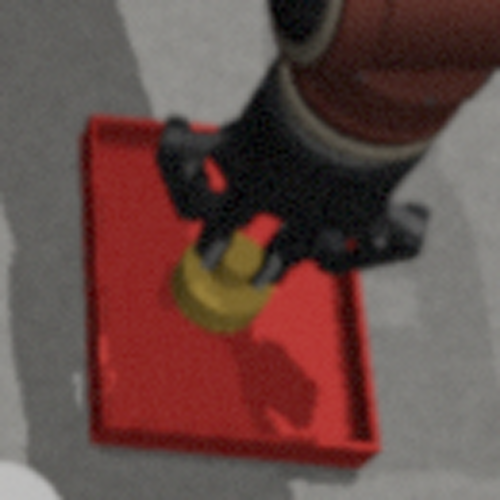

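The cap is at about (468,264), well inside the tray and just above its floor. I'll release it and go up.

>>> {"name": "step_arm", "arguments": {"deltas": [[0, 0, 0.001, 0, 0, 0, 1], [0, 0, 0.001, 0, 0, 0, 1], [0, 0, 0.001, 0, 0, 0, 0.2], [0, 0, 0.001, 0, 0, 0, -0.2], [0, 0, 0.001, 0, 0, 0, -1], [0, 0, 0.001, 0, 0, 0, -1], [0, 0, 0.001, 0, 0, 0, -1], [0, 0, 0.001, 0, 0, 0, -1], [0, 0, -0.02, 0, 0, 0, -1], [0, 0, -0.06, 0, 0, 0, -1], [0, 0, -0.11, 0, 0, 0, -1], [0, 0, -0.16, 0, 0, 0, -1], [0, 0, -0.2, 0, 0, 0, -1], [0, 0, -0.21, 0, 0, 0, -1]]}}

```text
time: 6.9
tool_pos: [0.5251, 0.3107, 0.2607]
tool_rot: [-0.002, 1.0, -0.001, 0.005]
contact_force: [-0.2, -0.2, 1.0]
gripper_width: 0.998
```

Run:
```python
from h import *
s=manip.state();print(s["time"],s["tool_pos"],s["contact_force"],s["gripper_width"]*85)
a=manip.grab_frame("scene");b=manip.grab_frame("top")
cv2.imwrite("pics/s4.png",a[:,:,::-1]);cv2.imwrite("pics/t4.png",b[:,:,::-1])
g=lambda i,x,y,w,h:cv2.resize(i[y:y+h,x:x+w,::-1],(400,400),interpolation=cv2.INTER_CUBIC)
cv2.imwrite("pics/z5.png",np.hstack([g(a,400,180,130,130),g(a,280,200,80,80)]))
cv2.imwrite("pics/z6.png",np.hstack([g(b,265,178,70,70),g(b,415,190,100,100)]))
```

```text
6.9 [0.52507062 0.3107312  0.26073441] [-0.20489668 -0.16351017  1.04616782] 84.82861313595552
```

View pics/z5.png

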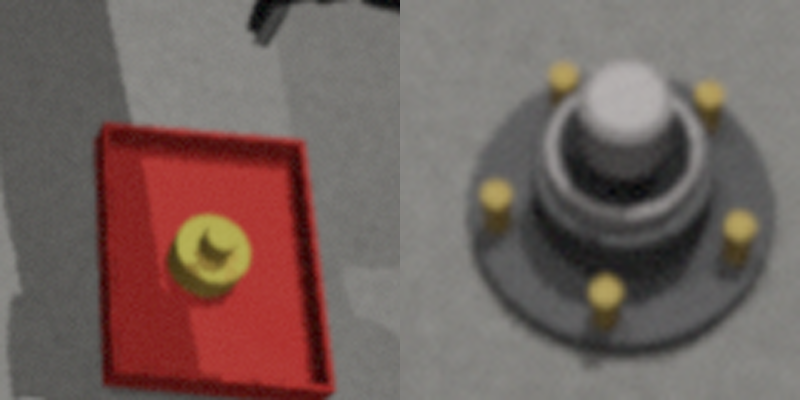

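View pics/z6.png

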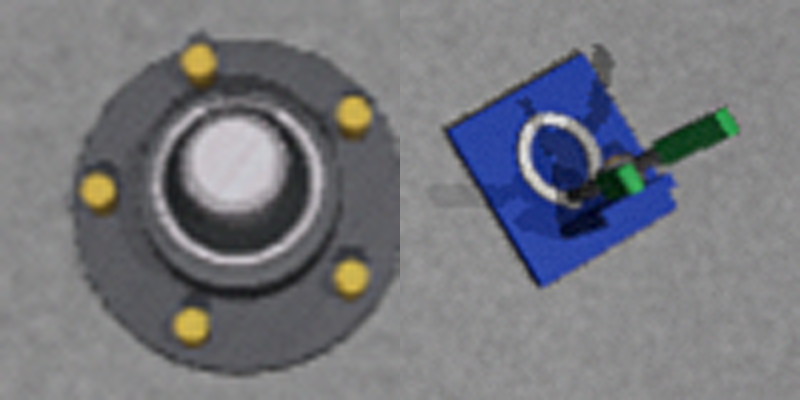

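The cap stands upright in the tray at about (468,262). The bare stub top is at about (325.4,219.6) in scene and (306.1,206.5) in top. Now I'll measure the stub top and the pliers.

Run:
```python
from h import *
a=load("pics/s4.png");b=load("pics/t4.png")
pts={}
for n,im,roi,lo in(("scene",a,(312,205,340,232),130),("top",b,(293,192,320,222),130)):
    # bright light-grey stub top
    c=max(comps(im,(0,0,lo),(180,60,255),roi),key=lambda q:q[1][4]);print(n,c[0],c[1]);
for n,p in(("scene",(325.4,219.6)),("top",(306.1,206.5))): print(n,plane(n,p,.105))
print(tri((325.1,219.3),(305.8,206.2)))
for n,p,q in(("scene",(171.9,118.4),(199,116.8)),("top",(496.3,220.1),(472.4,234.25))):
    A=plane(n,p,.184);B=plane(n,q,.184);print(n,(A+B)/2,np.linalg.norm(A-B),np.degrees(np.arctan2(*(B-A)[1::-1]))-90)
# green tops in new top
print([(c,s[4]) for c,s,_ in comps(b,(45,80,115),(85,255,255),(460,205,510,245),4)])
# ring
c=comps(b,(0,0,120),(180,60,255),(435,210,470,250));print([(q[0],q[1]) for q in c])
m=max(c,key=lambda q:q[1][4])[2]
cn=max(cv2.findContours(m.astype(np.uint8),cv2.RETR_EXTERNAL,cv2.CHAIN_APPROX_NONE)[0],key=cv2.contourArea)
P=np.array([plane("top",p,.015)[:2] for p in cn[:,0]]);e=cv2.fitEllipse((P*1e3).astype(np.float32));print("ring ellipse mm",e)
```

```text
scene [325.81761006 214.4884696 ] [312 205  28  27 477]
top [305.64935065 206.33766234] [297 198  18  17 231]
scene [0.59598463 0.02196003 0.105     ]
top [0.59028634 0.01833088 0.105     ]
(array([0.59208224, 0.01943099, 0.0978998 ]), np.float64(0.7168374362937182))
scene [ 0.53714486 -0.30999131  0.184     ] 0.05371673845984426 28.588555321807263
top [ 0.53113368 -0.31202001  0.184     ] 0.053442418232228936 28.334731150783966
[(array([496.30434783, 220.08695652]), np.int32(23)), (array([472.48148148, 234.11111111]), np.int32(27))]
[(array([438.06060606, 211.57575758]), array([435, 210,  10,   6,  33], dtype=int32)), (array([452.416, 227.192]), array([445, 218,  20,  23, 125], dtype=int32)), (array([436.68571429, 245.91428571]), array([435, 240,   6,  10,  35], dtype=int32))]
ring ellipse mm ((550.2889404296875, -303.3543395996094), (39.32194519042969, 46.53773880004883), 116.50826263427734)
```

Taking the stub at (0.593, 0.020) and the pliers' axis at (0.533, -0.312), yaw 28.3°, both as compromises between the views. I'll move above the pliers, turned to match.

>>> {"name": "step_arm", "arguments": {"deltas": [[0.009, 0.622, 0.02, 0, 0, -0.494, -1], [0.009, 0.622, 0.02, 0, 0, -0.494, -1], [0.009, 0.622, 0.02, 0, 0, -0.494, -1], [0.009, 0.622, 0.02, 0, 0, -0.494, -1], [0.009, 0.622, 0.02, 0, 0, -0.494, -1], [0.009, 0.622, 0.02, 0, 0, -0.494, -1], [0.009, 0.622, 0.02, 0, 0, -0.494, -1], [0.009, 0.622, 0.02, 0, 0, -0.494, -1], [0.009, 0.622, 0.02, 0, 0, -0.494, -1], [0.009, 0.622, 0.02, 0, 0, -0.494, -1], [0.009, 0.622, 0.02, 0, 0, -0.494, -1], [0.009, 0.622, 0.02, 0, 0, -0.494, -1], [0.009, 0.622, 0.02, 0, 0, -0.494, -1], [0.009, 0.622, 0.02, 0, 0, -0.494, -1], [0.009, 0.622, 0.02, 0, 0, -0.494, -1], [0.009, 0.622, 0.02, 0, 0, -0.494, -1]]}}

```text
time: 8.6
tool_pos: [0.5305, -0.3109, 0.2315]
tool_rot: [-0.001, 0.97, 0.244, -0.001]
contact_force: [-0.3, 0.1, -0.2]
gripper_width: 1.002
```

```bash
cat > st.py <<'E'
from h import *
from scipy.spatial.transform import Rotation as Ro
def st():
    s=manip.state();M=Ro.from_quat(s["tool_rot"],scalar_first=True).as_matrix()
    print("t",s["time"],"p",s["tool_pos"].round(4),"F",s["contact_force"].round(1),"T",s["ft_torque"].round(2),"w",round(s["gripper_width"]*85,1))
    print("yaw x",np.degrees(np.arctan2(M[1,0],M[0,0])).round(2),"z",M[:,2].round(4)); return s,M
def snap(k):
    a=manip.grab_frame("scene");b=manip.grab_frame("top")
    cv2.imwrite(f"pics/s{k}.png",a[:,:,::-1]);cv2.imwrite(f"pics/t{k}.png",b[:,:,::-1]);return a,b
def g(i,x,y,w,h,o=(400,400)): return cv2.resize(i[y:y+h,x:x+w,::-1],o,interpolation=cv2.INTER_CUBIC)
E
python3 - <<'E'
from st import *
s,M=st();print(s["joint_pos"].round(3))
a,b=snap(5)
p=s["tool_pos"]
for n in("scene","top"): print(proj(n,[p+np.array([0,0,.0])]))
cv2.imwrite("pics/z7.png",np.hstack([g(a,140,60,110,110),g(b,420,160,110,110)]))
E
```

```text
t 8.6 p [ 0.5305 -0.3109  0.2315] F [-0.3  0.1 -0.2] T [ 0.01 -0.   -0.04] w 85.2
yaw x 28.29 z [-0.0022  0.0021 -1.    ]
[-0.651  0.036  1.643  0.     1.465  0.426]
[[180.94181397  98.35836706]]
[[492.75788753 223.84543418]]
```

View pics/z7.png

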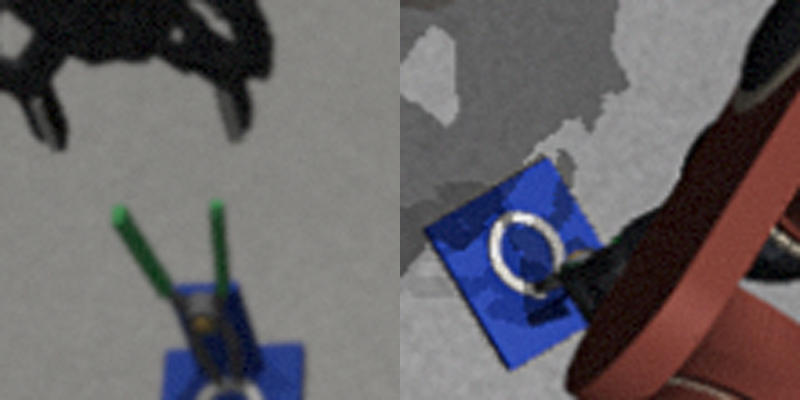

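The fingertips straddle the handles in the scene view, with tips at about (155,101) and (205,98) and handle tops at (172,118) and (199,117). I'll step part of the way down and re-check.

>>> {"name": "step_arm", "arguments": {"deltas": [[0.002, 0.001, 0.02, 0, 0, 0, -1], [0.002, 0.001, 0.04, 0, 0, 0, -1], [0.002, 0.001, 0.045, 0, 0, 0, -1], [0.002, 0.001, 0.045, 0, 0, 0, -1]]}}

```text
time: 9.1
tool_pos: [0.5328, -0.3111, 0.1872]
tool_rot: [-0.001, 0.97, 0.244, -0.001]
contact_force: [0.4, -1.0, -0.7]
gripper_width: 1.001
```

Run:
```python
from st import *
s,M=st()
a,b=snap(6)
cv2.imwrite("pics/z8.png",np.hstack([g(a,150,80,75,75,(600,600))]))
```

```text
t 9.1 p [ 0.5328 -0.3111  0.1872] F [ 0.4 -1.  -0.7] T [0.05 0.04 0.02] w 85.1
yaw x 28.3 z [-0.0018  0.0013 -1.    ]
```

View pics/z8.png

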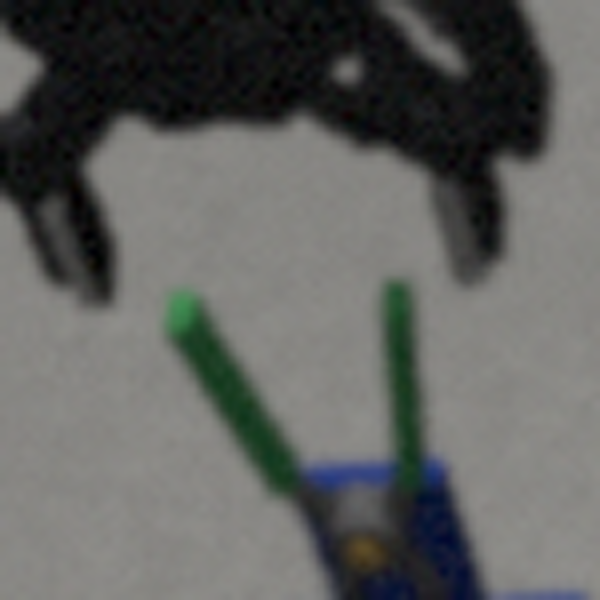

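The handle tops lie about midway between the fingers, within about 1 px. I'll descend to the grip height and squeeze.

>>> {"name": "step_arm", "arguments": {"deltas": [[0, -0.001, 0.015, 0, 0, 0, -1], [0, -0.001, 0.03, 0, 0, 0, -1], [0, -0.001, 0.038, 0, 0, 0, -1], [0, -0.001, 0.038, 0, 0, 0, -1], [0, -0.001, 0.038, 0, 0, 0, -0.3], [0, -0.001, 0.038, 0, 0, 0, 0], [0, -0.001, 0.038, 0, 0, 0, 0.3], [0, -0.001, 0.038, 0, 0, 0, 1], [0, -0.001, 0.038, 0, 0, 0, 1], [0, -0.001, 0.038, 0, 0, 0, 1], [0, -0.001, 0.038, 0, 0, 0, 1], [0, -0.001, 0.038, 0, 0, 0, 1], [0, -0.001, 0.038, 0, 0, 0, 1]]}}

```text
time: 10.5
tool_pos: [0.5347, -0.3139, 0.1568]
tool_rot: [0.004, 0.97, 0.244, 0.002]
contact_force: [-4.4, 0.1, 15.6]
gripper_width: 0.353
```

Run:
```python
from st import *
s,M=st()
a,b=snap(7)
cv2.imwrite("pics/z9.png",np.hstack([g(a,150,90,90,110,(400,490)),g(b,415,180,90,110,(400,490))]))
```

```text
t 10.5 p [ 0.5347 -0.3139  0.1568] F [-4.4  0.1 15.6] T [0.23 0.84 0.09] w 30.0
yaw x 28.24 z [ 0.0056 -0.0062 -1.    ]
```

View pics/z9.png

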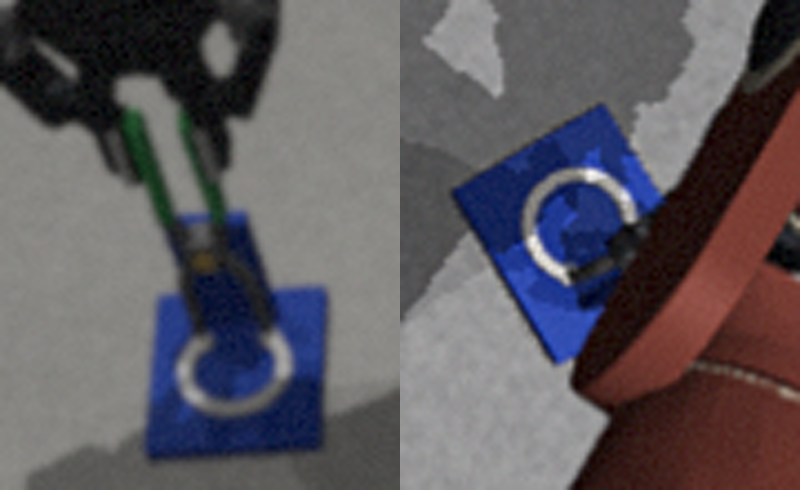

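The handles are squeezed in and the ring is wide open in both views, at about (202,173) in scene and (455,231) in top. Now I'll lift straight up.

>>> {"name": "step_arm", "arguments": {"deltas": [[0, 0, -0.006, 0, 0, 0, 1], [0, 0, -0.015, 0, 0, 0, 1], [0, 0, -0.035, 0, 0, 0, 1], [0, 0, -0.06, 0, 0, 0, 1], [0, 0, -0.085, 0, 0, 0, 1], [0, 0, -0.11, 0, 0, 0, 1], [0, 0, -0.13, 0, 0, 0, 1], [0, 0, -0.14, 0, 0, 0, 1], [0, 0, -0.14, 0, 0, 0, 1], [0, 0, -0.14, 0, 0, 0, 1]]}}

```text
time: 11.6
tool_pos: [0.5323, -0.3112, 0.289]
tool_rot: [-0.001, 0.97, 0.244, -0.001]
contact_force: [-0.4, -0.1, -2.5]
gripper_width: 0.355
```

Run:
```python
from st import *
s,M=st()
a,b=snap(8)
cv2.imwrite("pics/z10.png",np.hstack([g(a,140,30,110,150,(400,545)),g(b,420,170,100,136,(400,545))]))
```

```text
t 11.6 p [ 0.5323 -0.3112  0.289 ] F [-0.4 -0.1 -2.5] T [ 0.01 -0.   -0.01] w 30.2
yaw x 28.24 z [-0.0015  0.0011 -1.    ]
```

View pics/z10.png

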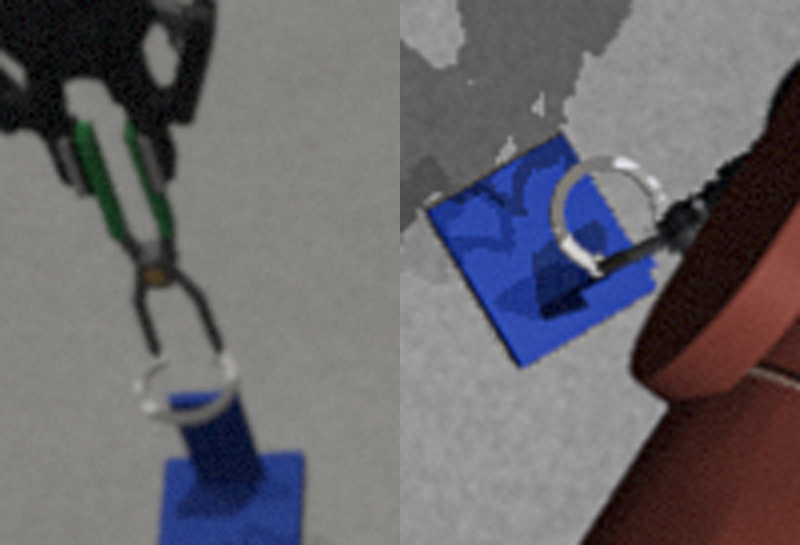

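```bash
cat > ring.py <<'E'
from st import *
# ring: bright low-saturation pixels in roi; fit ellipse to outer contour/hull
def ring(im,roi,vmin=125,smax=70):
    h=cv2.cvtColor(im,cv2.COLOR_RGB2HSV);x0,y0,x1,y1=roi
    print(np.percentile(h[y0:y1,x0:x1,2],[5,50,90,98]))
    c=comps(im,(0,0,vmin),(180,smax,255),roi,5)
    return [(q[0].round(1),q[1]) for q in c]
E
python3 - <<'E'
from ring import *
a,b=load("pics/s8.png"),load("pics/t8.png")
print(ring(a,(172,122,212,150)));print(ring(b,(450,200,495,245)))
cv2.imwrite("pics/z11.png",np.hstack([g(a,170,115,48,48),g(b,450,200,48,48)]))
E
```

```text
[ 51.   132.   137.   155.62]
[(array([189.8, 133.4]), array([172, 122,  40,  28, 731], dtype=int32))]
[ 31.   142.   171.   181.52]
[(array([479.6, 210.7]), array([460, 200,  35,  31, 647], dtype=int32)), (array([462.8, 226.5]), array([458, 212,  13,  27,  85], dtype=int32)), (array([484.8, 237.4]), array([480, 233,  10,  12,  43], dtype=int32))]
```

View pics/z11.png

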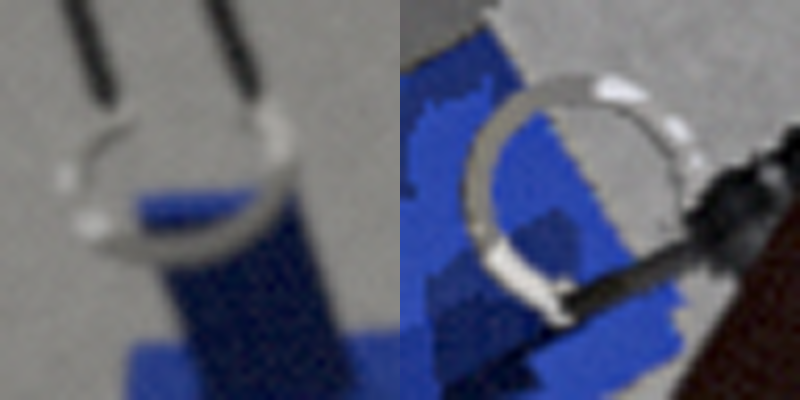

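The ring shows clearly in top, with its outer edge running from about (458,222) through (470,209) to (484,220). I'll fit circles to edge points cast onto the ring's plane.

```bash
cat >> ring.py <<'E'
def circ(n,pts,z):
    P=np.array([plane(n,p,z)[:2] for p in pts])
    q=np.linalg.lstsq(np.c_[2*P,np.ones(len(P))],(P**2).sum(1),rcond=None)[0]
    r=np.sqrt(q[2]+q[:2]@q[:2]);res=np.hypot(*(P-q[:2]).T)-r
    return q[:2],r,res
E
python3 - <<'E'
from ring import *
T=np.array([(468,180),(478,240),(520,295),(560,320),(500,110),(540,83),(585,75),(640,92),(680,130),(700,165)])-[400,0]
S=np.array([(55,180),(72,222),(110,255),(165,265),(230,250),(275,215),(297,170),(297,130),(280,105),(75,145),(120,115)])
T=T*.12+[450,200]-.5;S=S*.12+[170,115]-.5
for n,P in(("top",T),("scene",S)):
    c,r,e=circ(n,P,.146);print(n,c,r,(e*1e3).round(1))
    el=cv2.fitEllipse(P.astype(np.float32));print(el)
s,M=st();p=s["tool_pos"];print("expect",p+M[:,0]*.02)
cs=cv2.fitEllipse(S.astype(np.float32))[0];ct=cv2.fitEllipse(T.astype(np.float32))[0];print(tri(cs,ct))
X=np.array([[.5499,-.3018,.146]])
print(proj("scene",X),proj("top",X))
E
```

```text
top [ 0.54404914 -0.30141262] 0.028381708550391592 [-0.3 -0.6 -0.3  0.9 -0.   0.3  0.6  0.1 -0.6 -0.3]
((472.08746337890625, 223.55670166015625), (27.95576286315918, 30.696773529052734), 148.81097412109375)
scene [ 0.54784738 -0.29988363] 0.028955091279683712 [ 2.   0.1  0.2 -0.1 -0.4 -0.8 -0.6  1.   1.5  0.1 -3.3]
((191.2184600830078, 135.55235290527344), (20.39632797241211, 29.950353622436523), 73.4399642944336)
t 11.7 p [ 0.5321 -0.311   0.2882] F [ 0.5  0.1 -1.5] T [-0.01  0.02  0.02] w 29.8
yaw x 28.24 z [-0.0026  0.002  -1.    ]
expect [ 0.54973769 -0.30149587  0.28812762]
(array([ 0.54453405, -0.30392403,  0.13907802]), np.float64(0.20474937314573655))
[[189.965825   135.59781002]] [[471.94309465 220.28769278]]
```

Measured in the same view, the ring-to-stub shift is (47, 320) mm in top and (48, 322) mm in scene, so the views agree once the bias cancels. The ring's radius of 28.4 mm matches a full spread. I'll carry it over the stub.

>>> {"name": "step_arm", "arguments": {"deltas": [[0.01, -0.013, 0, 0, 0, 0, 1], [0.029, -0.039, 0, 0, 0, 0, 1], [0.053, -0.072, 0, 0, 0, 0, 1], [0.077, -0.104, 0, 0, 0, 0, 1], [0.101, -0.136, 0, 0, 0, 0, 1], [0.125, -0.168, 0, 0, 0, 0, 1], [0.149, -0.2, 0, 0, 0, 0, 1], [0.17, -0.23, 0, 0, 0, 0, 1], [0.185, -0.25, 0, 0, 0, 0, 1], [0.193, -0.26, 0, 0, 0, 0, 1], [0.193, -0.26, 0, 0, 0, 0, 1], [0.193, -0.26, 0, 0, 0, 0, 1], [0.193, -0.26, 0, 0, 0, 0, 1]]}}

```text
time: 13.0
tool_pos: [0.5796, 0.0078, 0.2901]
tool_rot: [0.0, 0.97, 0.243, -0.0]
contact_force: [-0.1, -0.1, -1.3]
gripper_width: 0.353
```

Run:
```python
from st import *
s,M=st()
a,b=snap(9)
cv2.imwrite("pics/z12.png",np.hstack([g(a,295,160,60,90,(400,600)),g(b,275,165,60,90,(400,600))]))
```

```text
t 13.0 p [0.5796 0.0078 0.2901] F [-0.1 -0.1 -1.3] T [-0.   -0.03  0.01] w 30.0
yaw x 28.16 z [-4.e-04 -4.e-04 -1.e+00]
```

View pics/z12.png

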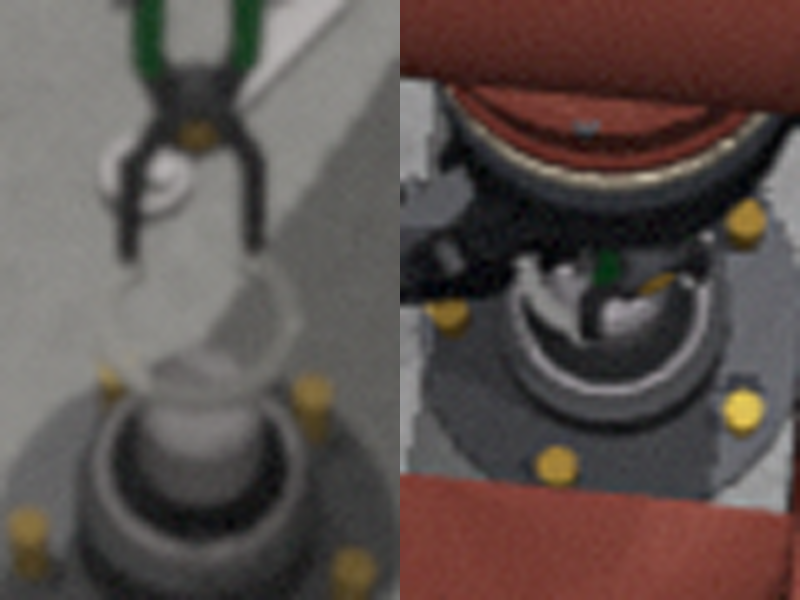

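Run:
```python
from st import *
a=load("pics/s9.png")[185:235,300:350]
c=cv2.resize(a,(700,700),interpolation=cv2.INTER_CUBIC)
l=cv2.cvtColor(c,cv2.COLOR_RGB2GRAY);l=cv2.createCLAHE(4,(3,3)).apply(l)
for i in range(0,700,70): cv2.putText(l,str(300+i//14),(i,10),0,.35,255,1);cv2.putText(l,str(185+i//14),(0,i+10),0,.35,255,1)
cv2.imwrite("pics/z13.png",l)
```

```text
(no output)
```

View pics/z13.png

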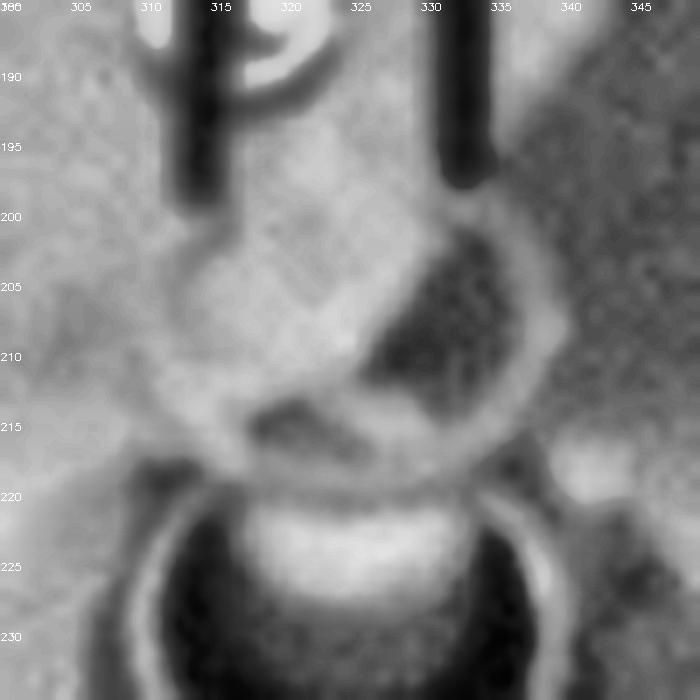

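Run:
```python
from ring import *
Z=np.array([(568,325),(555,370),(530,415),(490,460),(550,260),(515,210),(220,475),(155,395),(148,350)],float)
P=(Z+.5)/14+[300,185]-.5
for z in(.145,.149): 
    c,r,e=circ("scene",P,z);print(c,r,(e*1e3).round(1))
I=(np.array([(525,310),(510,270),(515,350),(490,400),(445,440),(350,466),(250,440),(182,300)],float)+.5)/14+[300,185]-.5
c,r,e=circ("scene",I,.147);print("inner",c,r,(e*1e3).round(1))
# stub top circle from s4 by Otsu edge
a=load("pics/s4.png");z=cv2.resize(a[200:240,305:345],(640,640),interpolation=cv2.INTER_CUBIC)
l=cv2.cvtColor(z,cv2.COLOR_RGB2GRAY);cv2.imwrite("pics/z14.png",cv2.createCLAHE(3,(3,3)).apply(l))
print("stub c",plane("scene",(324.9,219.1),.105))
```

```text
[0.59338268 0.01821033] 0.028197199057935635 [ 0.7 -0.2 -0.7 -0.4  0.2  0.   1.   0.2 -0.9]
[0.5955558  0.01905529] 0.02804079761485467 [ 0.7 -0.2 -0.7 -0.4  0.2  0.   1.   0.2 -0.9]
inner [0.59383812 0.01822195] 0.02267405564035587 [ 0.6 -0.1 -0.3 -0.3 -0.2  0.1  0.4 -0.3]
stub c [0.59536647 0.02063995 0.105     ]
```

View pics/z14.png

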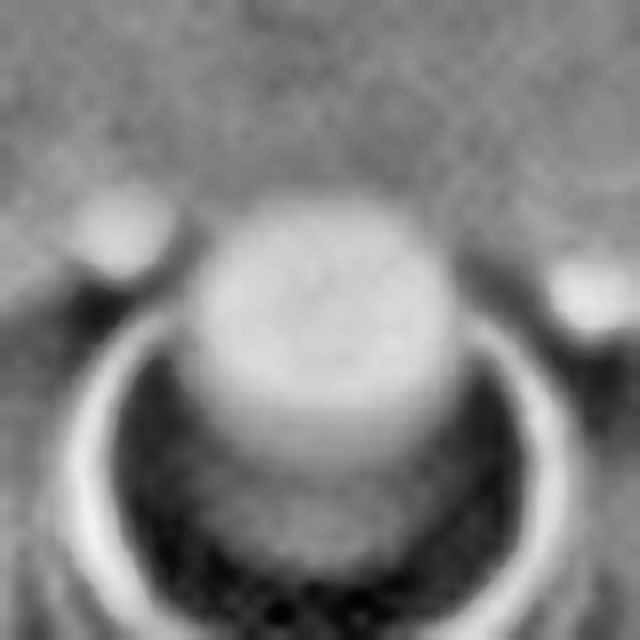

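Run:
```python
from ring import *
for n,f,roi in(("scene","s4",(290,200,360,275)),("top","t4",(270,178,345,245))):
    im=load(f"pics/{f}.png")
    C=[(c,s,m) for c,s,m in comps(im,(14,90,110 if n=="scene" else 60),(35,255,255),roi,8)]
    for z in (.036,.038):
        q,r,e=circ(n,[c for c,_,_ in C],z);print(n,len(C),q,r,(e*1e3).round(1))
    # bright bearing rim
    h=cv2.cvtColor(im,cv2.COLOR_RGB2GRAY)
a=load("pics/s4.png");z=cv2.resize(a[210:260,300:350],(700,700),interpolation=cv2.INTER_CUBIC)
cv2.imwrite("pics/z15.png",np.hstack([cv2.cvtColor(z,cv2.COLOR_RGB2GRAY)]))
```

```text
scene 5 [0.59468    0.01998452] 0.052730856002508514 [ 0.  -0.2  0.1  0.3 -0.3]
scene 5 [0.59562077 0.02034725] 0.05260381655560986 [ 0.  -0.2  0.1  0.3 -0.3]
top 5 [0.59122482 0.01944255] 0.05248609457476537 [-0.2  0.2  0.1 -0.1 -0. ]
top 5 [0.59088681 0.01939818] 0.052384984964318516 [-0.2  0.2  0.1 -0.1 -0. ]
```

View pics/z15.png

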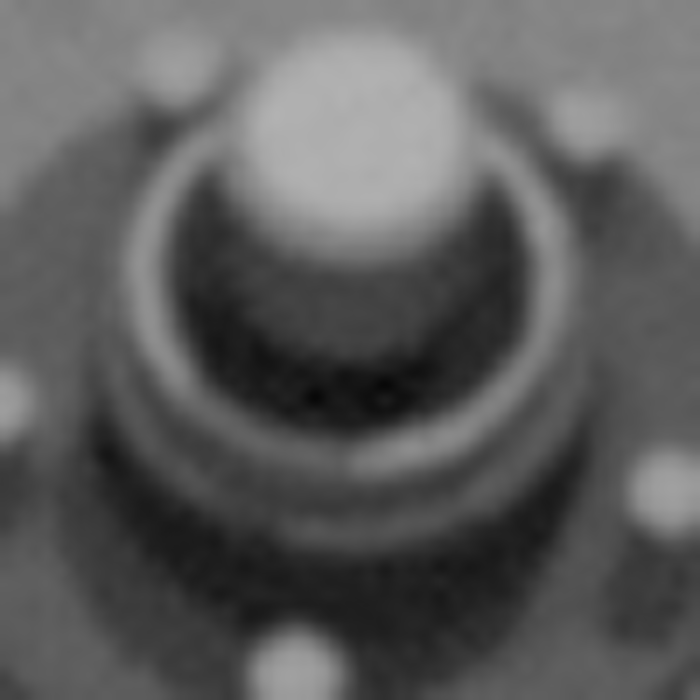

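The hub axis in the scene view is (0.595, 0.020) and the ring is at (0.594, 0.0186). I'll correct by about 1.5 mm, go down until the ring is just above the stub end, and look again.

>>> {"name": "step_arm", "arguments": {"deltas": [[0.0015, -0.001, 0.005, 0, 0, 0, 1], [0.0015, -0.001, 0.015, 0, 0, 0, 1], [0.0015, -0.001, 0.025, 0, 0, 0, 1], [0.0015, -0.001, 0.032, 0, 0, 0, 1], [0.0015, -0.001, 0.035, 0, 0, 0, 1], [0.0015, -0.001, 0.035, 0, 0, 0, 1], [0.0015, -0.001, 0.035, 0, 0, 0, 1]]}}

```text
time: 13.8
tool_pos: [0.5807, 0.0105, 0.2555]
tool_rot: [0.0, 0.97, 0.244, 0.0]
contact_force: [-0.6, 0.3, -2.3]
gripper_width: 0.35
```

Run:
```python
from st import *
s,M=st()
a,b=snap(10)
z=cv2.resize(a[195:245,300:350],(600,600),interpolation=cv2.INTER_CUBIC)
cv2.imwrite("pics/z16.png",cv2.createCLAHE(3,(3,3)).apply(cv2.cvtColor(z,cv2.COLOR_RGB2GRAY)))
```

```text
t 13.8 p [0.5807 0.0105 0.2555] F [-0.6  0.3 -2.3] T [-0.   -0.02 -0.03] w 29.7
yaw x 28.24 z [ 4.e-04 -1.e-04 -1.e+00]
```

View pics/z16.png

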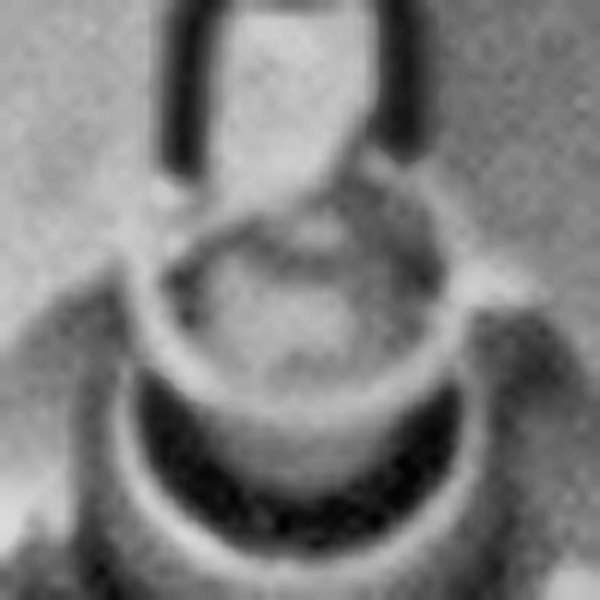

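Run:
```python
from ring import *
O=np.array([(122,240),(128,310),(155,365),(195,400),(245,417),(300,422),(360,412),(420,385),(460,340)],float)
I=np.array([(158,250),(163,300),(190,345),(230,370),(300,382),(360,370),(410,335),(436,300),(440,255)],float)
for P in(O,I):
    c,r,e=circ("scene",(P+.5)/12+[300,195]-.5,.1125);print(c,r,(e*1e3).round(1))
```

```text
[0.59472051 0.01901969] 0.028694236241351367 [-0.1 -0.4  0.4  0.7 -0.  -0.5 -0.6  0.2  0.3]
[0.59346021 0.01845542] 0.022857185724489387 [-0.4  0.   0.6  0.2 -0.4 -0.3 -0.2  0.5  0. ]
```

The ring encircles the stub end, within about 1.5 mm of centre against a 3.5 mm clearance. I'll slide down slowly in stages and watch the force.

>>> {"name": "step_arm", "arguments": {"deltas": [[0, 0, 0.004, 0, 0, 0, 1], [0, 0, 0.008, 0, 0, 0, 1], [0, 0, 0.012, 0, 0, 0, 1], [0, 0, 0.016, 0, 0, 0, 1], [0, 0, 0.02, 0, 0, 0, 1], [0, 0, 0.02, 0, 0, 0, 1]]}}

```text
time: 14.5
tool_pos: [0.5801, 0.0106, 0.2342]
tool_rot: [-0.0, 0.97, 0.244, -0.001]
contact_force: [-0.8, 0.8, -1.3]
gripper_width: 0.351
```

Run:
```python
from st import *
s,M=st()
a,b=snap(11)
z=cv2.resize(a[195:245,300:350],(600,600),interpolation=cv2.INTER_CUBIC)
cv2.imwrite("pics/z17.png",cv2.createCLAHE(3,(3,3)).apply(cv2.cvtColor(z,cv2.COLOR_RGB2GRAY)))
```

```text
t 14.5 p [0.5801 0.0106 0.2342] F [-0.8  0.8 -1.3] T [ 0.01  0.03 -0.01] w 29.9
yaw x 28.24 z [-1.7e-03  2.0e-04 -1.0e+00]
```

View pics/z17.png

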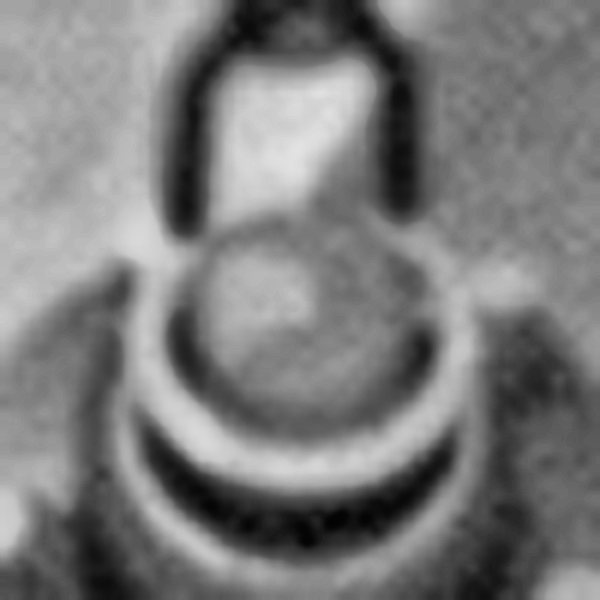

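The ring is down around the stub with even side gaps and no contact force. I'll keep going down.

>>> {"name": "step_arm", "arguments": {"deltas": [[0, 0, 0.004, 0, 0, 0, 1], [0, 0, 0.008, 0, 0, 0, 1], [0, 0, 0.012, 0, 0, 0, 1], [0, 0, 0.015, 0, 0, 0, 1], [0, 0, 0.018, 0, 0, 0, 1], [0, 0, 0.02, 0, 0, 0, 1], [0, 0, 0.021, 0, 0, 0, 1], [0, 0, 0.021, 0, 0, 0, 1], [0, 0, 0.021, 0, 0, 0, 1]]}}

```text
time: 15.5
tool_pos: [0.5807, 0.0105, 0.2145]
tool_rot: [0.0, 0.97, 0.244, 0.0]
contact_force: [-0.5, -0.0, -1.1]
gripper_width: 0.351
```

Run:
```python
from st import *
s,M=st()
a,b=snap(12)
z=cv2.resize(a[195:245,300:350],(600,600),interpolation=cv2.INTER_CUBIC)
cv2.imwrite("pics/z18.png",cv2.createCLAHE(3,(3,3)).apply(cv2.cvtColor(z,cv2.COLOR_RGB2GRAY)))
st()
```

```text
t 15.5 p [0.5807 0.0105 0.2145] F [-0.5 -0.  -1.1] T [-0.03 -0.01 -0.  ] w 29.9
yaw x 28.24 z [ 3.e-04 -1.e-04 -1.e+00]
t 15.6 p [0.5807 0.0105 0.2145] F [-0.3  0.8 -1.6] T [-0.02  0.05  0.  ] w 29.9
yaw x 28.24 z [ 4.e-04 -1.e-04 -1.e+00]
```

View pics/z18.png

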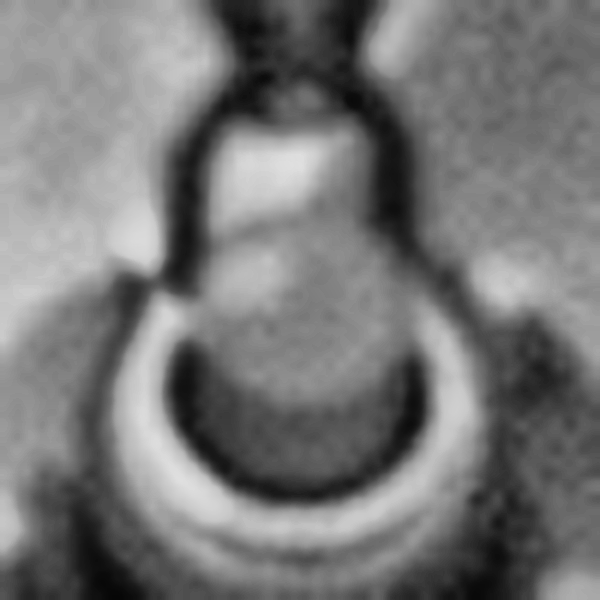

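Run:
```python
from ring import *
a=load("pics/s12.png")
l=cv2.cvtColor(a,cv2.COLOR_RGB2GRAY).astype(float)
print([(v,round(l[v,322:328].mean())) for v in range(222,250)])
l0=cv2.cvtColor(load("pics/s4.png"),cv2.COLOR_RGB2GRAY).astype(float)
print("before",[(v,round(l0[v,322:328].mean())) for v in range(222,250)])
c=np.array([.595,.0201]);cam=-cal("scene")[2].T@cal("scene")[3];d=(cam[:2]-c);d/=np.linalg.norm(d)
f=lambda r,z:proj("scene",[[*(c+d*r),z]])[0].round(2)
print("bearing edge",f(.031,.062),"boss",f(.038,.05),"groove bottom/stub",f(.0155,.062))
for m in(.0665,.069,.0715,.074): print(m,"in-top",f(.022,m+.002),"out-top",f(.028,m+.002),"out-bot",f(.028,m-.002))
```

```text
[(222, 100), (223, 99), (224, 100), (225, 100), (226, 100), (227, 96), (228, 88), (229, 75), (230, 73), (231, 72), (232, 73), (233, 72), (234, 68), (235, 55), (236, 56), (237, 88), (238, 106), (239, 104), (240, 85), (241, 72), (242, 79), (243, 81), (244, 73), (245, 65), (246, 55), (247, 51), (248, 47), (249, 40)]
before [(222, 173), (223, 174), (224, 171), (225, 160), (226, 141), (227, 125), (228, 104), (229, 76), (230, 66), (231, 67), (232, 68), (233, 66), (234, 65), (235, 48), (236, 29), (237, 19), (238, 20), (239, 26), (240, 43), (241, 81), (242, 105), (243, 101), (244, 77), (245, 62), (246, 62), (247, 77), (248, 78), (249, 56)]
bearing edge [323.64 242.98] boss [323.38 248.77] groove bottom/stub [323.95 235.98]
0.0665 in-top [323.89 237.45] out-top [323.77 240.18] out-bot [323.73 241.07]
0.069 in-top [323.91 236.89] out-top [323.79 239.62] out-bot [323.75 240.51]
0.0715 in-top [323.94 236.32] out-top [323.82 239.06] out-bot [323.78 239.95]
0.074 in-top [323.96 235.75] out-top [323.84 238.49] out-bot [323.8  239.39]
```

The edge profile puts the ring at about 72 mm, in line with the arm's reckoning of 71.5 mm. It needs to come down about 5 mm more.

>>> {"name": "step_arm", "arguments": {"deltas": [[0, 0, 0.002, 0, 0, 0, 1], [0, 0, 0.0035, 0, 0, 0, 1], [0, 0, 0.005, 0, 0, 0, 1], [0, 0, 0.005, 0, 0, 0, 1], [0, 0, 0.005, 0, 0, 0, 1]]}}

```text
time: 16.1
tool_pos: [0.5805, 0.0105, 0.2092]
tool_rot: [-0.0, 0.97, 0.244, -0.0]
contact_force: [-0.6, 0.6, -1.4]
gripper_width: 0.356
```

Run:
```python
from st import *
s,M=st()
a,b=snap(13)
l=cv2.cvtColor(a,cv2.COLOR_RGB2GRAY).astype(float)
print([(v,round(l[v,322:328].mean())) for v in range(233,248)])
z=cv2.resize(a[195:245,300:350],(600,600),interpolation=cv2.INTER_CUBIC)
cv2.imwrite("pics/z19.png",cv2.createCLAHE(3,(3,3)).apply(cv2.cvtColor(z,cv2.COLOR_RGB2GRAY)))
cv2.imwrite("pics/z20.png",np.hstack([g(a,270,120,110,140,(400,510)),g(a,140,90,320,250,(400,312))[:0] if 0 else cv2.resize(b[:,:,::-1],(400,510))]))
st()
```

```text
t 16.1 p [0.5805 0.0105 0.2092] F [-0.6  0.6 -1.4] T [ 0.02  0.02 -0.05] w 30.3
yaw x 28.24 z [-2.e-04 -0.e+00 -1.e+00]
[(233, 71), (234, 68), (235, 52), (236, 34), (237, 49), (238, 86), (239, 108), (240, 109), (241, 98), (242, 91), (243, 82), (244, 74), (245, 64), (246, 56), (247, 50)]
t 16.2 p [0.5806 0.0105 0.2094] F [ 0.6 -0.6 -0.9] T [ 0.01  0.   -0.07] w 30.2
yaw x 28.24 z [ 1.e-04 -0.e+00 -1.e+00]
```

View pics/z19.png

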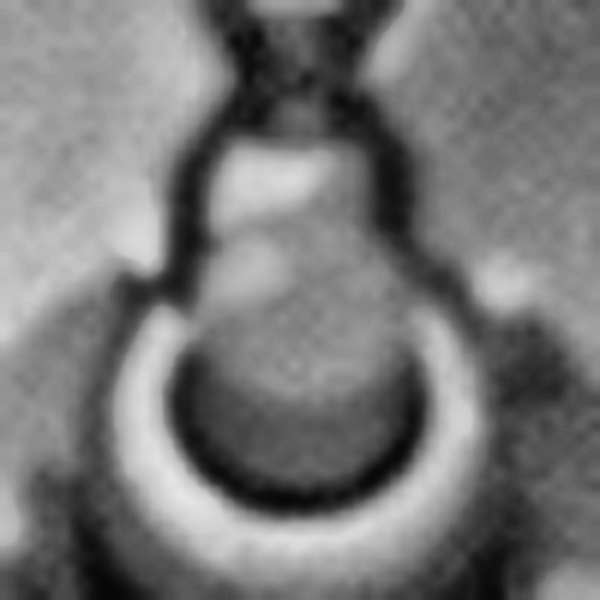

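View pics/s13.png

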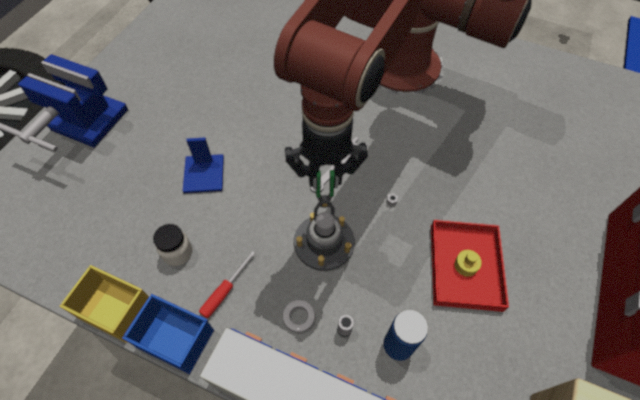

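The scene shows the ring around the stub just above the bearing at about (325,233), the cap in the tray at (469,263), the stand empty and the bystanders where they were. The wrist reads only the pliers' weight. I'll settle briefly, then compare before and after and hand in.

>>> {"name": "step_arm", "arguments": {"deltas": [[0, 0, 0, 0, 0, 0, 1], [0, 0, 0, 0, 0, 0, 1], [0, 0, 0, 0, 0, 0, 1], [0, 0, 0, 0, 0, 0, 1], [0, 0, 0, 0, 0, 0, 1]]}}

```text
time: 16.7
tool_pos: [0.5806, 0.0105, 0.2093]
tool_rot: [0.0, 0.97, 0.244, 0.0]
contact_force: [-0.3, 0.4, -1.3]
gripper_width: 0.347
```

Run:
```python
from st import *
st()
a=cv2.imread("pics/s0.png").astype(int);b=cv2.imread("pics/s13.png").astype(int)
for n,(x,y,w,h) in dict(jar=(150,220,45,50),screwdriver=(195,245,65,75),bearing=(278,295,45,42),socket=(332,310,28,32),can=(378,305,55,60),nut=(383,190,20,20)).items():
    A=a[y:y+h,x:x+w].sum(2).astype(np.float32);B=b[y:y+h,x:x+w].sum(2).astype(np.float32)
    print(n,np.round(cv2.phaseCorrelate(A,B)[0],2))
print(manip.job_done())
```

```text
t 16.7 p [0.5806 0.0105 0.2093] F [-0.3  0.4 -1.3] T [-0.03  0.09 -0.05] w 29.5
yaw x 28.24 z [ 0. -0. -1.][ WARN:0@0.499] global loadsave.cpp:275 findDecoder imread_('pics/s0.png'): can't open/read file: check file path/integrity
Traceback (most recent call last):
AttributeError: 'NoneType' object has no attribute 'astype'
```

Run:
```python
from st import *
a=cv2.imread("pics/scene0.png").astype(int);b=cv2.imread("pics/s13.png").astype(int)
for n,(x,y,w,h) in dict(jar=(150,220,45,50),screwdriver=(195,245,65,75),bearing=(278,295,45,42),socket=(332,310,28,32),can=(378,305,55,60),nut=(383,190,20,20)).items():
    A=a[y:y+h,x:x+w].sum(2).astype(np.float32);B=b[y:y+h,x:x+w].sum(2).astype(np.float32)
    print(n,np.round(cv2.phaseCorrelate(A,B)[0],2))
print(manip.job_done())
```

```text
jar [0.5  0.09]
screwdriver [0.04 0.44]
bearing [0.48 0.07]
socket [-0.17  0.07]
can [ 0.07 -0.03]
nut [0.24 0.09]
the job is handed in; nothing more can be done
None
```

The job was handed in at about 16.7 s with everything apparently done as asked; the hand-in reports no verdict.

- **Cap:** it stands upright inside the red tray.
- **Pliers:** I gripped them to the stop and lifted them straight out of the stand. I then slid the ring down over the stub with no sign of contact, and they are held there upright and still squeezed.

**Last checks**
- **Ring height:** the arm's pose puts the ring's mid-height at about 66.4 mm, against 66.5 mm for the groove.
- **Force:** the wrist reads about 1.3 N downward, which is roughly the pliers' weight, so nothing is pressing on the bearing.
- **Grip:** the opening reads about 30 mm, where squeezed handles should be 34 mm. The 22 mm knob read 19.6 mm on the same scale, so I take this as a full squeeze. Pictures before the insertion showed the ring at its full spread size, with even gaps on both sides of the stub.
- **Bystanders:** the nut, socket, spare bearing, screwdriver, can and jar shifted by no more than 0.5 px between the first and last pictures. The wrench, which the arm partly hides, was not measured.

**Where checks disagreed**
- **Camera bias:** heights measured across the two cameras came out roughly 4–19 mm low, so I set the sideways alignment by comparing ring and stub within the same view.
- **Ring height from the picture:** a rough edge reading put the ring up to about 3 mm higher than the arm's figure. I trusted the arm's figure, so the ring could be sitting slightly above the groove's centre.

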